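# Find the glazed polishing block by its drag

## Task

One of the three felt-soled blocks in the lane tray has a glazed sole and slips too easily. First slide each block at least 6 cm along its own lane, feeling the drag, and leave it there; then take only the one that drags least out of the tray and lower it, without dropping it, felt down into the pocket of the dresser, its length between the two tall cheeks. The sound blocks stay in the tray and everything else stays where it is.

Things in the scene. Friction and masses are not known exactly. Their poses are not given: they have to be found in the camera images.
- tray: Fixed sheet-metal tray, 220 x 166 mm; origin under its centre, at bench height. Floor 3 mm thick. Three lanes along its x, open at both ends, 50 mm wide, centred at y = -54, 0, 54 mm; the walls between are 4 mm thick, tops 51 mm above the bench. One block in each lane, within 35 mm of mid-lane, 5 mm free on either side: fingers fit only at its two ends.
- dresser_seat (a point): Centre of the dresser's pocket floor, 20 mm above the bench; fixed. The pocket is 70 mm along x, between two steel cheeks (8 mm thick, 50 mm wide, 50 mm above its floor), and 48 mm along y, between two lips 4 mm thick, 6 mm high; above these its sides are open. A block lies in it with its length along x, either way round: fingers fit only on its long sides.
- dresser: The felt dresser itself, a fixed grey base 104 x 90 x 20 mm with the pocket in its middle; origin under the pocket, at bench height, same axes as the pocket. A green motor box 50 mm along x, 70 mm along y and 61 mm high stands beyond the +x cheek, from x = 53 to 103 mm.
- block_p_center (a point): One of three look-alike polishing blocks, 0.54 to 0.66 kg: dark steel, 60 x 40 mm (x, y), 44 mm high, the lowest 10 mm a pale felt sole set in 1 mm all round. The point is its centre, 22 mm above its underside. Starts felt down in a lane, its length along it. Only the drag tells which is glazed: sound soles drag at about 0.7 of the weight (3.3 to 5.3 N), the glazed one at about 0.15 (0.7 to 1.1 N).
- block_r_center (a point): One of three look-alike polishing blocks, 0.54 to 0.66 kg: dark steel, 60 x 40 mm (x, y), 44 mm high, the lowest 10 mm a pale felt sole set in 1 mm all round. The point is its centre, 22 mm above its underside. Starts felt down in a lane, its length along it. Only the drag tells which is glazed: sound soles drag at about 0.7 of the weight (3.3 to 5.3 N), the glazed one at about 0.15 (0.7 to 1.1 N).
- block_s_center (a point): One of three look-alike polishing blocks, 0.54 to 0.66 kg: dark steel, 60 x 40 mm (x, y), 44 mm high, the lowest 10 mm a pale felt sole set in 1 mm all round. The point is its centre, 22 mm above its underside. Starts felt down in a lane, its length along it. Only the drag tells which is glazed: sound soles drag at about 0.7 of the weight (3.3 to 5.3 N), the glazed one at about 0.15 (0.7 to 1.1 N).
- compound_bar: Brown bar of polishing compound, 110 x 45 x 40 mm (x, y, z). Bystander, loose; origin at the centre of its underside unless said otherwise. Leave alone.
- short_bar: White bar of compound, 75 x 45 x 40 mm (x, y, z). Bystander, loose; origin at the centre of its underside unless said otherwise. Leave alone.
- bottle: White plastic bottle, 56 mm diameter, 150 mm tall. Bystander, loose; origin at the centre of its underside unless said otherwise. Leave alone.
- felt_cone: Standing felt cone, 52 mm diameter at the foot, 62 mm tall. Bystander, loose; origin at the centre of its underside unless said otherwise. Leave alone.
- buff_wheel: Spare cloth buffing wheel lying flat, 110 mm diameter, 22 mm thick. Bystander, loose; origin at the centre of its underside unless said otherwise. Leave alone.
- bench_brush: Bench brush, 170 mm long (along x), under 40 mm wide and high; origin near its middle. Bystander, loose; origin at the centre of its underside unless said otherwise. Leave alone.
- bent_tube: Bent steel tube of 24 mm diameter lying flat, about 135 x 75 mm overall (x, y). Bystander, loose; origin at the centre of its underside unless said otherwise. Leave alone.
Things that resemble listed ones, but are neither listed nor needed, are in the scene too. What is shaped like the part that bears block_s_center but orange or red is not meant.

How it is judged:
On the way:
1. all three blocks have been slid along their lanes, and lie 45 mm or more from where they started, still in the tray (distance of each of block_p_center, block_r_center, block_s_center from where it was at the start of the episode above 0.045 m and x of block_p_center in the frame of tray between -0.1 and 0.1 m and y of block_p_center in the frame of tray between -0.08 and 0.08 m and height (world z) of each of block_p_center, block_r_center, block_s_center below 0.035 m and angle between each of block_p_center, block_r_center, block_s_center's own z axis and vertical below 0.15 rad and x of block_r_center in the frame of tray between -0.1 and 0.1 m and y of block_r_center in the frame of tray between -0.08 and 0.08 m and x of block_s_center in the frame of tray between -0.1 and 0.1 m and y of block_s_center in the frame of tray between -0.08 and 0.08 m), for 0.2 s.
At the end, for the whole second after the job is handed in: The glazed block rests felt down in the dresser's pocket (centre within 8 mm along and 7 mm across, the middle of its sole 5 mm +/- 4 mm above the pocket floor, upright); the two sound blocks lie upright in the tray's lanes (within 100 mm of mid-lane); all at rest and released (x of glazed_sole in the frame of dresser_seat between -0.008 and 0.008 m and y of glazed_sole in the frame of dresser_seat between -0.007 and 0.007 m and z of glazed_sole in the frame of dresser_seat between 0.001 and 0.009 m and angle between glazed_sole's own z axis and vertical below 0.12 rad and x of sound_sole_1 in the frame of tray between -0.1 and 0.1 m and y of sound_sole_1 in the frame of tray between -0.08 and 0.08 m and height (world z) of each of sound_sole_1, sound_sole_2 below 0.018 m and angle between each of sound_sole_1, sound_sole_2's own z axis and vertical below 0.15 rad and x of sound_sole_2 in the frame of tray between -0.1 and 0.1 m and y of sound_sole_2 in the frame of tray between -0.08 and 0.08 m and linear speed of each of block_p, block_r, block_s below 0.02 m/s); the robot touches nothing.
It fails at once if a sound block is lifted out of its lane (height (world z) of any of sound_sole_1, sound_sole_2 above 0.038 m).
It fails at once if a block is dropped into the dresser (falls free there faster than 0.45 m/s) ((horizontal distance between block_p_center and dresser_seat below 0.04 m and linear speed of block_p above 0.45 m/s and contact force between block_p and the fingers below 0.1 N) or (horizontal distance between block_r_center and dresser_seat below 0.04 m and linear speed of block_r above 0.45 m/s and contact force between block_r and the fingers below 0.1 N) or (horizontal distance between block_s_center and dresser_seat below 0.04 m and linear speed of block_s above 0.45 m/s and contact force between block_s and the fingers below 0.1 N)).
It fails at once if a bystander is moved by more than 40 mm (distance of any of compound_bar, short_bar, bottle, felt_cone, buff_wheel, bench_brush, bent_tube from where it was at the start of the episode above 0.04 m).
It also fails if it takes over 64 s, if anything falls off the work surface, if the arm or the gripper's body presses on something with over 40 N, if the wrist force passes 120 N, or if a joint passes its speed limit or range.

## Robot

A 6-joint arm with a two-finger parallel gripper is mounted at the origin on the work surface. World frame = base frame: x ahead of the robot, y to its left, z up, the work surface at z = 0. Lengths are in m, angles in rad, forces in N, time in s.
With the tool pointing down it reaches from about 0.3 to 0.85 m from the base axis. Payload 4.2 kg.
Tool frame: the origin (TCP) lies at the very end of the fingers, on their centre line; the grasp point (between the pads) lies behind it (arm.grip_point_offset is the z of the grasp point in the tool frame, in m); z points along the fingers, y is the line along which they close (so a half turn about z gives the same grasp; the last joint's range is limited). The gripper opens to 91 mm and grips with 3 to 60 N. Pads are 32 mm wide; open, the fingers measure 118 mm over their backs; the gripper's body (76 mm by 178 mm) begins 60 mm behind the grasp point.
Start: joints at [-1.138, 0.32, 1.565, -0, 1.257, -0.02], TCP at [0.252, -0.517, 0.214] pointing down, gripper open.
Joint ranges: [-3.11, 3.11], [-0.84, 2.01], [0.21, 2.61], [-1.34, 4.49], [0.05, 2.63], [-2.56, 2.56]. Speed limits (rad/s): [2.57, 2.57, 3.14, 3.14, 3.14, 3.14].

## Interface

Orientations are given as a rotation vector (axis times angle).
In Python, from rig import arm, get_image gives the robot as it stands. The module is installed in compiled form; this text tells all that it offers.
- The arm moves only by the shell command python3 -m pendant 'ROWS' [FORCE]. ROWS is a JSON object of lists of equal length, an entry for each row: "rotation": the turn, a rotation vector about the tool's x, y, z normalised to -1 to 1, where 1 is 2 pi rad, a list of three; "slide": the shift along the tool's x, y, z normalised to -1 to 1, where 1 is 0.08 m, a list of three; "hand": the closure, from 0 (fully open) to 1 (shut). A call has exactly 5 rows; each row is the pose to reach, as a shift and turn from the pose commanded when the call began, along the tool's axes at that moment, turning the shorter way round; what a row does not reach only later rows make up. A row lasts 1/10 s, in which the tool goes at most 50 mm and 8.59 degrees, less where a joint would pass 70% of its speed; a pose out of reach is approached as far as the arm can. A call with a number of a shift or a turn outside -1 to 1 is refused whole. A call with a gripper value outside its range is refused whole. The fingers move at their own pace and stop on an object; FORCE is the grip in N (left out, the last holds). Time passes only in rows, so rows that repeat a pose let the fingers close, or fill a call up. It gives the time, the measured TCP pose, the force, the opening and the grip force at its end, in the units of the state.
- arm.observe(): the state, without advancing time (a new reading comes with each control period).
- get_image(name): name is "scene" or "top" or "wrist"; returns a dict with "img" (400x640x3 uint8, red, green, blue), "depth" (400x640 float32, m along the optical axis (not along the pixel's ray), 0 where there is no reading), "fx", "fy", "cx", "cy" (pixels), "k1" (the pictures are not rectified: a ray, as slopes to the right and down, at radius r is drawn at 1 + k1 r^2 times it, then the intrinsics apply), "rvec" (rotation vector, rad) and "tvec" (3), from world to camera coordinates, as OpenCV has them. Camera axes: x right, y down, z forward; pixel columns grow to the right and rows downward; lengths in m; the calibration is good to about 2 mm. A picture is of the moment at which its call begins.
- arm.job_done(): hands the job in; it is judged then, once.
The state is a dict: "time_s": time; "joint_positions": joint angles; "qd": joint speeds; "joint_torque": joint torques, N m; "tcp_pos": TCP position; "ee_rot": TCP orientation; "wrist_force": force on the tool from outside, world axes, zero at the start; "moment": the same for the moment, N m; "opening": finger opening in m; "grip_force": force on a finger pad.
Only numpy, scipy, OpenCV 4.12 (cv2) and the standard library are available. Lean on these libraries where they do the work, as an engineer would, in place of code of your own. Each camera call takes 0.05 s, during which the arm holds its last target. There are 200 camera calls.

## Working session

There is one attempt and no reset: what is moved stays moved. The work goes in short steps, Python scripts to look and compute and a shell command to move; the robot and the scene stay as the last step left them, time stands still between calls to the robot, and variables do not carry over. Pictures are saved under pics/ and viewed, at most 10 in all, crops included, and the job is handed in when it is done.

```bash
mkdir -p pics; cat > h.py <<'E'
import numpy as np, cv2
from rig import arm, get_image
from scipy.spatial.transform import Rotation as R
def take(n,f=None):
    d=get_image(n)
    if f: cv2.imwrite('pics/'+f,d['img'][:,:,::-1])
    return d
def cloud(d):
    """world point for each pixel from depth"""
    h,w=d['depth'].shape
    u,v=np.meshgrid(np.arange(w),np.arange(h))
    K=np.array([[d['fx'],0,d['cx']],[0,d['fy'],d['cy']],[0,0,1]])
    p=cv2.undistortPoints(np.stack([u,v],-1).reshape(-1,1,2).astype(np.float64),K,np.array([d['k1'],0,0,0.])).reshape(h,w,2)
    z=d['depth'][...,None]
    c=np.concatenate([p*z,z],-1)
    Rm=cv2.Rodrigues(np.array(d['rvec'],float))[0]
    return (c-np.array(d['tvec']).ravel())@Rm
E
python3 - <<'E'
from h import *
print(arm.observe(),arm.grip_point_offset)
a=take('top','top1.png');b=take('scene','scene1.png')
for d in(a,b): print(d['rvec'],d['tvec'],d['fx'],d['k1'])
np.save('top.npy',cloud(a));np.save('scene.npy',cloud(b))
E
```

```text
{'time_s': 0.0, 'joint_positions': array([-1.13798565e+00,  3.20278764e-01,  1.56568363e+00, -1.23226989e-05,
        1.25741741e+00, -1.99835845e-02]), 'qd': array([-0.00030151,  0.00055689, -0.00205911,  0.00028745, -0.00037632,
       -0.00073386]), 'joint_torque': array([ 5.72600629e-05, -4.12460017e+01, -2.31975228e+01,  7.25376187e-02,
        4.58237983e-02, -1.59718229e-04]), 'tcp_pos': array([ 0.25133909, -0.51658269,  0.21312606]), 'ee_rot': array([-3.05972013e+00, -7.04800924e-01,  5.93033619e-04]), 'wrist_force': array([-0.61780094, -1.11286552,  0.7952115 ]), 'moment': array([ 0.04331264, -0.01102788, -0.04303151]), 'grip_force': 0.0, 'opening': 0.09130676916771065} -0.0188
[ 2.17529905 -2.20981277  0.05218631] [0.0269928  0.52892366 1.46498513] 510.773633936381 -0.13017548625554806
[ 2.02551521  1.02953603 -0.52150842] [-0.29624843 -0.22021567  1.7678061 ] 502.874755789172 -0.037785223329656316
```

View pics/top1.png

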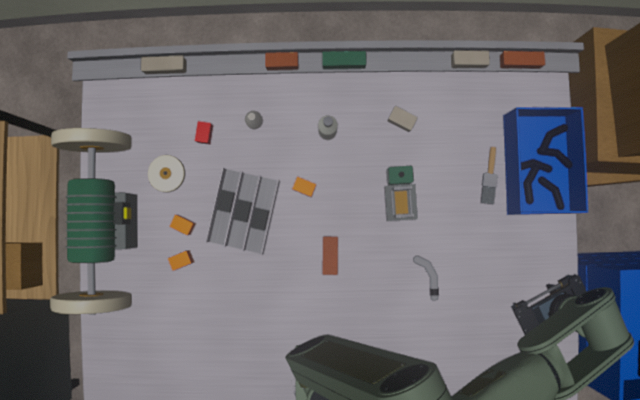

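View pics/scene1.png

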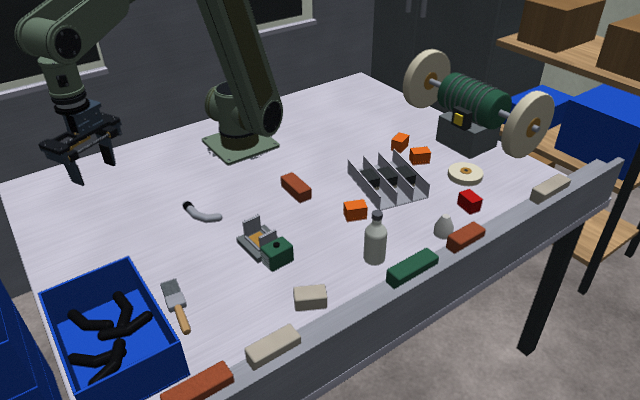

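The top view shows the tray around (243,211). Its dark steel blocks are at (224,184), (241,211) and (259,218). The dresser pocket is at (401,203) with its green motor box at (400,174), so dresser +x points up in the image. Possible look-alikes are the orange blocks at (304,187), (182,225) and (180,260) and the red one at (204,132); all four are excluded by colour. I'm choosing the three dark blocks in the lanes.

```bash
python3 - <<'E'
from h import *
P=np.load('top.npy');im=cv2.imread('pics/top1.png')
cv2.imwrite('pics/crop1.png',np.hstack([cv2.resize(im[160:265,195:290],None,fx=4,fy=4),cv2.resize(im[155:260,355:450],None,fx=4,fy=4)]))
def rect(m,name):
    q=P[m]; r=cv2.minAreaRect(q[:,:2].astype(np.float32)*1000)
    print(name,m.sum(),np.round(r[0],1),np.round(r[1],1),round(r[2],1),'z',np.round(np.percentile(q[:,2],[5,50,95])*1000,1))
box=np.zeros(im.shape[:2],bool);box[160:265,195:290]=1
v=im.max(-1)
print(P[211,241],P[203,401],P[350,250])
m=(box&(v<75)).astype(np.uint8); m=cv2.morphologyEx(m,cv2.MORPH_OPEN,np.ones((3,3)))
n,l,s,c=cv2.connectedComponentsWithStats(m)
for i in range(1,n):
    if s[i,4]>60: rect(l==i,('blk',c[i]))
tr=box&(P[...,2]>.041)&(P[...,2]<.06)&(v<190); rect(tr,'walls')
b2=np.zeros_like(box);b2[155:230,375:425]=1
hsv=cv2.cvtColor(im,cv2.COLOR_BGR2HSV)
rect(b2&(P[...,2]>.010)&(P[...,2]<.1),'dresser all')
rect(b2&(hsv[...,0]>60)&(hsv[...,0]<90)&(hsv[...,1]>90)&(P[...,2]>.055),'green')
rect(b2&(hsv[...,0]>10)&(hsv[...,0]<25)&(hsv[...,1]>120),'pocket')
rect(b2&(P[...,2]>.06)&(hsv[...,1]<60),'cheeks')
for nme,(u,v_) in dict(bottle=(328,127),cone=(254,120),wheel=(166,174),orange1=(304,187),or2=(182,225),or3=(180,260),red=(204,132),brown=(330,255),white=(403,118),tube=(430,275)).items(): print(nme,np.round(P[v_,u],3))
E
```

```text
[0.49170118 0.24337938 0.04608104] [ 0.50825918 -0.21518844  0.01969358] [ 8.60777924e-02  2.30111717e-01 -5.55616201e-05]
('blk', array([224.47058824, 200.37716263])) 289 [491.8 163.5] [312.7  54.3] 76.5 z [33.9 45.6 50.4]
('blk', array([241.57491289, 210.22648084])) 287 [474.5 139.9] [259.   53.8] 79.0 z [29.2 45.7 51.2]
('blk', array([259.02166065, 218.52707581])) 277 [453.4 116.4] [204.2  53. ] 77.9 z [25.5 46.1 52.7]
walls 1424 [492.9 241.3] [169.6 217.7] 76.2 z [42.2 47.3 53.7]
dresser all 1625 [ 535.  -214.3] [159.4 106.8] 8.3 z [15.5 23.1 66.6]Traceback (most recent call last):
  File "<stdin>", line 18, in <module>
  File "<stdin>", line 6, in rect
    return _quantile_unchecked(
        a, q, axis, out, overwrite_input, method, keepdims, weights)
    return _ureduce(a,
                    func=_quantile_ureduce_func,
    ...<5 lines>...
                    overwrite_input=overwrite_input,
                    method=method)
    r = func(a, **kwargs)
    result = _quantile(arr,
                       quantiles=q,
    ...<2 lines>...
                       out=out,
                       weights=wgt)
    slices_having_nans = np.isnan(arr[-1, ...])
                                  ~~~^^^^^^^^^
IndexError: index -1 is out of bounds for axis 0 with size 0
```

View pics/crop1.png

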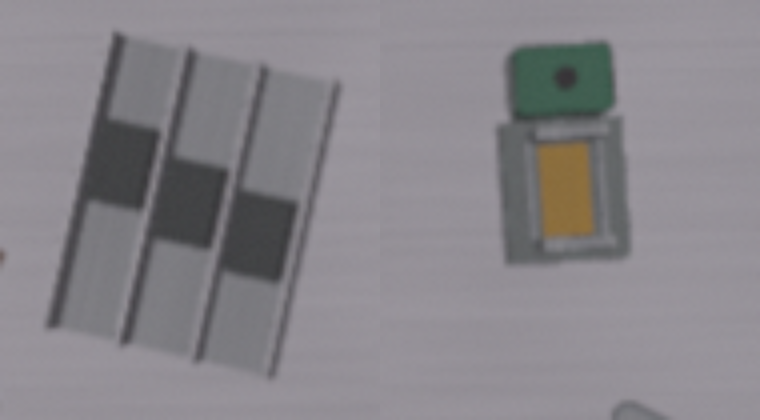

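The crop confirms it. On the left, all three lane blocks are dark steel with no orange or red. On the right is the dresser's ochre pocket floor between two pale cheeks, with the green box above. Next I'll cast these corners onto planes.

```bash
cat >> h.py <<'E'
def ray(d,uv,z):
    """world points where pixels' rays meet the plane at height z"""
    K=np.array([[d['fx'],0,d['cx']],[0,d['fy'],d['cy']],[0,0,1]])
    p=cv2.undistortPoints(np.array(uv,float).reshape(-1,1,2),K,np.array([d['k1'],0,0,0.])).reshape(-1,2)
    Rm=cv2.Rodrigues(np.array(d['rvec'],float))[0]; t=np.array(d['tvec'],float).ravel()
    g=np.c_[p,np.ones(len(p))]@Rm; o=-Rm.T@t
    return o+g*((z-o[2])/g[:,2])[:,None]
def go(x,y,z,yaw):
    """shift (in slide units) and turn (unit) to TCP x,y,z with tool x axis at yaw deg, tool down"""
    s=arm.observe(); Rt=R.from_rotvec(s['ee_rot'])
    print('slide',np.round(Rt.inv().apply(np.array([x,y,z])-s['tcp_pos'])/.08,3),'rot',
      np.round((Rt.inv()*R.from_euler('z',yaw,degrees=True)*R.from_euler('x',np.pi)).as_rotvec()/2/np.pi,4))
    xt=Rt.as_matrix()[:,0]; print('now',np.round(s['tcp_pos'],4),'yaw',round(np.degrees(np.arctan2(xt[1],xt[0])),2),'t',s['time_s'])
E
python3 - <<'E'
from h import *
d=take('top'); print('cam',-cv2.Rodrigues(np.array(d['rvec'],float))[0].T@np.array(d['tvec'],float).ravel())
L=lambda q:[(195+a/4,160+b/4) for a,b in q]; D=lambda q:[(355+(a-380)/4,155+b/4) for a,b in q]
def rep(n,uv,z):
    p=ray(d,uv,z)*1000; r=cv2.minAreaRect(p[:,:2].astype(np.float32)); print(n,np.round(p[:,:2].mean(0),1),np.round(r[1],1),round(r[2],1))
rep('A',L([(107,121),(159,128),(138,211),(88,200)]),.047)
rep('B',L([(172,157),(228,164),(211,248),(157,238)]),.047)
rep('C',L([(238,192),(297,198),(280,282),(224,270)]),.047)
rep('tray',L([(117,34),(340,84),(273,376),(51,326)]),.051)
rep('base',D([(497,125),(622,117),(630,258),(505,265)]),.02)
im=d['img'];hsv=cv2.cvtColor(im,cv2.COLOR_RGB2HSV)
def msk(lo,hi,z,n,win):
    m=cv2.inRange(hsv,lo,hi); w=np.zeros_like(m);w[win]=255;m&=w
    c=max(cv2.findContours(m,cv2.RETR_EXTERNAL,cv2.CHAIN_APPROX_NONE)[0],key=cv2.contourArea)
    p=ray(d,c.reshape(-1,2),z)*1000;r=cv2.minAreaRect(p[:,:2].astype(np.float32));print(n,np.round(r[0],1),np.round(r[1],1),round(r[2],1))
win=np.s_[155:230,375:425]
msk((60,90,30),(90,255,255),.061,'green',win)
msk((10,110,60),(28,255,255),.02,'pocket',win)
go(.493,.241,.19,76.2)
E
```

```text
cam [0.45191499 0.01230581 1.49073529]
A [520.1 286.7] [37.6 61.4] 76.0
B [493.2 237.5] [40.3 60.7] 78.8
C [468.6 189.5] [42.  60.6] 77.9
tray [491. 235.] [163.5 212.5] 76.8
base [ 508.9 -214.9] [102.4  91.2] 2.0
green [ 596.5 -239.4] [0. 0.] 0.0
pocket [ 511.3 -215.2] [62.6 32.9] 2.5
slide [ 6.859 -7.196  0.301] rot [-2.000e-04 -1.000e-04 -1.396e-01]
now [ 0.2514 -0.5167  0.2134] yaw 25.94 t 0.15
```

```bash

python3 -m pendant '{"rotation":[[0,0,0],[0,0,0],[0,0,0],[0,0,0],[0,0,0]],"slide":[[0.15,-0.15,0],[0.35,-0.35,0],[0.6,-0.6,0],[0.8,-0.8,0],[0.98,-1,0]],"hand":[0,0,0,0,0]}'
python3 -m pendant '{"rotation":[[0,0,0],[0,0,0],[0,0,0],[0,0,0],[0,0,0]],"slide":[[0.2,-0.2,0],[0.4,-0.4,0],[0.6,-0.6,0],[0.8,-0.8,0],[0.98,-1,0]],"hand":[0,0,0,0,0]}'
python3 -m pendant '{"rotation":[[0,0,0],[0,0,0],[0,0,0],[0,0,0],[0,0,0]],"slide":[[0.2,-0.2,0],[0.4,-0.4,0],[0.6,-0.6,0],[0.8,-0.8,0],[0.98,-1,0]],"hand":[0,0,0,0,0]}'
python3 -m pendant '{"rotation":[[0,0,0],[0,0,0],[0,0,0],[0,0,0],[0,0,0]],"slide":[[0.2,-0.2,0],[0.4,-0.4,0],[0.6,-0.6,0],[0.8,-0.8,0],[0.98,-1,0]],"hand":[0,0,0,0,0]}'
python3 -m pendant '{"rotation":[[0,0,0],[0,0,0],[0,0,0],[0,0,0],[0,0,0]],"slide":[[0.2,-0.2,0],[0.4,-0.4,0],[0.6,-0.6,0],[0.8,-0.8,0],[0.98,-1,0]],"hand":[0,0,0,0,0]}'
python3 -m pendant '{"rotation":[[0,0,0],[0,0,0],[0,0,0],[0,0,0],[0,0,0]],"slide":[[0.2,-0.2,0],[0.4,-0.4,0],[0.6,-0.6,0],[0.8,-0.8,0],[0.98,-1,0]],"hand":[0,0,0,0,0]}'
python3 -m pendant '{"rotation":[[0,0,-0.02],[0,0,-0.04],[0,0,-0.06],[0,0,-0.08],[0,0,-0.1]],"slide":[[0.2,-0.2,0],[0.4,-0.4,0],[0.6,-0.6,0],[0.8,-0.8,0],[0.98,-1,0]],"hand":[0,0,0,0,0]}'
python3 -m pendant '{"rotation":[[0,0,-0.02],[0,0,-0.038],[0,0,-0.038],[0,0,-0.038],[0,0,-0.038]],"slide":[[0,0,0],[0,0,0],[0,0,0],[0,0,0],[0,0,0]],"hand":[0,0,0,0,0]}'
python3 - <<'E'
from h import *
go(.4915,.237,.19,76.3)
print(arm.observe()['wrist_force'])
d=take('wrist','w1.png'); np.save('w1.npy',d,allow_pickle=True)
E
```

```text
time_s: 0.65
tcp_pos: [0.2874, -0.4085, 0.2139]
ee_rot: [-3.06, -0.706, -0.0]
wrist_force: [-0.0, 0.3, 0.8]
opening: 0.0908
grip_force: 0.0
time_s: 1.15
tcp_pos: [0.3226, -0.3024, 0.2139]
ee_rot: [-3.061, -0.706, -0.0]
wrist_force: [0.2, 0.6, -0.5]
opening: 0.091
grip_force: 0.0
time_s: 1.65
tcp_pos: [0.3577, -0.1963, 0.2139]
ee_rot: [-3.061, -0.706, -0.0]
wrist_force: [0.8, 0.4, -0.6]
opening: 0.0914
grip_force: 0.0
time_s: 2.15
tcp_pos: [0.3929, -0.0902, 0.2139]
ee_rot: [-3.061, -0.706, 0.0]
wrist_force: [0.5, 0.3, 0.9]
opening: 0.0913
grip_force: 0.0
time_s: 2.65
tcp_pos: [0.4282, 0.0158, 0.2138]
ee_rot: [-3.061, -0.706, 0.001]
wrist_force: [-0.2, -0.3, -0.4]
opening: 0.0912
grip_force: 0.0
time_s: 3.15
tcp_pos: [0.4636, 0.1219, 0.2138]
ee_rot: [-3.061, -0.706, 0.001]
wrist_force: [-0.1, 0.2, -0.6]
opening: 0.0915
grip_force: 0.0
time_s: 3.65
tcp_pos: [0.499, 0.2279, 0.2138]
ee_rot: [-2.689, -1.624, 0.001]
wrist_force: [-0.6, 0.0, 0.8]
opening: 0.0911
grip_force: 0.0
time_s: 4.15
tcp_pos: [0.4996, 0.2266, 0.214]
ee_rot: [-2.483, -1.924, 0.0]
wrist_force: [1.0, 0.1, -0.2]
opening: 0.0907
grip_force: 0.0
slide [ 0.1   -0.131  0.3  ] rot [-0.      0.     -0.0021]
now [0.4996 0.2266 0.214 ] yaw 75.53 t 4.15
[ 1.02937356  0.05484689 -0.15418151]
```

View pics/w1.png

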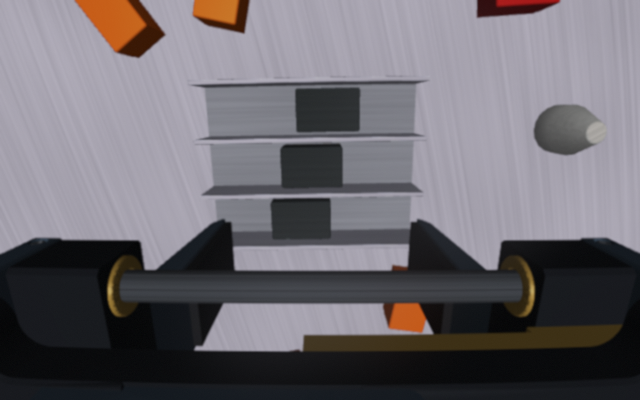

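The wrist view shows the lanes level in the image. The blocks are A (x 295-359, row 110), B (281-342, row 166) and C (272-330, row 218). The wall tops run at rows about 82, 140, 191 and 245.

```bash
python3 - <<'E'
from h import *
d=np.load('w1.npy',allow_pickle=True).item()
print('cam',-cv2.Rodrigues(np.array(d['rvec'],float))[0].T@np.array(d['tvec'],float).ravel())
w=ray(d,[(193,84),(428,80),(197,142),(425,137),(204,193),(421,189),(213,245),(410,244)],.051)*1000
for i in range(0,8,2):
    e=w[i+1]-w[i];print(np.round(w[i:i+2,:2],1),np.hypot(*e[:2]).round(1),np.degrees(np.arctan2(e[1],e[0])).round(2))
c=w.mean(0)[:2];print('centre',c)
for n,q in dict(A=[(295.5,95),(359,95)],B=[(281.5,152),(342,152)],C=[(272,205),(330,205)]).items():
    p=ray(d,q,.047)*1000; m=p.mean(0)[:2]; a=np.radians(-13.8); print(n,m.round(1),np.linalg.norm(p[1]-p[0]).round(1),'along',((m-c)@[np.cos(a),np.sin(a)]).round(1))
E
```

```text
cam [0.51674554 0.29620761 0.38339641]
[[410.5 345.7]
 [617.1 295.8]] 212.5 -13.56
[[396.8 295.2]
 [605.1 246.2]] 213.9 -13.23
[[387.1 246.8]
 [592.4 198. ]] 211.1 -13.38
[[377.9 193.2]
 [571.4 144.4]] 199.6 -14.14
centre [494.78057154 245.65611403]
A [525.8 305.6] 58.3 along 15.8
B [498.7 258.5] 57.6 along 0.7
C [475.  210.5] 57.4 along -10.9
```

```bash
python3 - <<'E'
from h import *
d=np.load('w1.npy',allow_pickle=True).item(); P=cloud(d)
print('k1',d['k1'],d['fx'],d['cx'],d['cy'])
for u,v in [(327,110),(311,166),(300,218),(250,110),(250,165),(480,60),(480,200),(100,150),(566,130),(310,82)]: print((u,v),np.round(P[v,u]*1000,1))
T=np.load('top.npy')
for u,v in [(224,180),(241,205),(259,218),(304,187),(230,130),(300,230),(254,120)]: print('top',(u,v),np.round(T[v,u]*1000,1))
t=get_image('top')
def blk(im,lo,hi,win):
    h=cv2.cvtColor(im,cv2.COLOR_RGB2HSV);m=cv2.inRange(h,lo,hi);w=np.zeros_like(m);w[win]=255;m&=w;n,l,s,c=cv2.connectedComponentsWithStats(m);i=1+np.argmax(s[1:,4]);return s[i],c[i]
# orange block & cone apex: compare both views
so,co=blk(t['img'],(5,150,80),(20,255,255),np.s_[150:205,285:325])
print('orange top view',so,ray(t,[co],.04)*1000)
E
```

```text
k1 -0.04934188303762185 352.73093974847086 320.5525101630674 201.11595078597415
(327, 110) [522.3 292.5  45.3]
(311, 166) [494.5 245.5  46.1]
(300, 218) [470.5 197.7  47.1]
(250, 110) [444.5 312.5   1.2]
(250, 165) [427.2 256.5   1.2]
(480, 60) [689.9 302.5  -2.1]
(480, 200) [ 6.675e+02  1.532e+02 -5.000e-01]
(100, 150) [269.1 314.9  -1.7]
(566, 130) [744.5 217.9  41.8]
(310, 82) [513.3 321.   41.1]
top (224, 180) [584.5 299.4   6. ]
top (241, 205) [508.8 243.4  45.4]
top (259, 218) [471.1 191.8  49.7]
top (304, 187) [557.5  63.6  39.9]
top (230, 130) [732.7 281.5   4.4]
top (300, 230) [4.35e+02 7.84e+01 3.00e-01]
top (254, 120) [751.3 203.8  51.1]
orange top view [293 178  22  18 240] [[559.38200491  64.18766838  40.        ]]
```

```bash
python3 - <<'E'
import cv2,numpy as np
a=cv2.imread('pics/w1.png')[70:260,185:435]; a=cv2.resize(a,None,fx=3,fy=3,interpolation=cv2.INTER_CUBIC); a=np.clip(a.astype(float)*1.5,0,255)
cv2.imwrite('pics/w1c.png',a)
E
```

```text
[ WARN:0@0.054] global loadsave.cpp:1063 imwrite_ Unsupported depth image for selected encoder is fallbacked to CV_8U.
```

View pics/w1c.png

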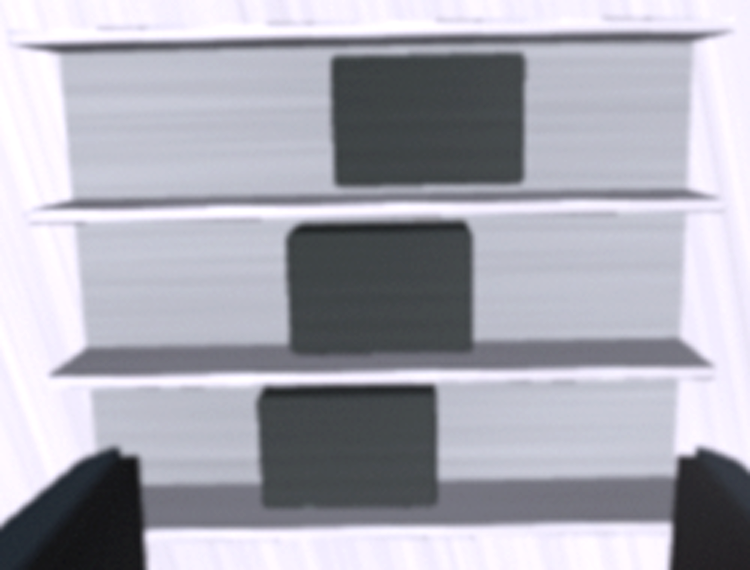

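The zoomed wrist crop shows bright wall tops at crop rows about 35, 210, 372 and 530. Block top faces are A x333-523, y55-183; B x289-471, y232-352; C x260-437, y400-506.

```bash
python3 - <<'E'
from h import *
d=np.load('w1.npy',allow_pickle=True).item()
f=lambda q:[(185+(a+.5)/3-.5,70+(b+.5)/3-.5) for a,b in q]
w=ray(d,f([(15,40),(730,28),(32,215),(720,204),(52,374),(714,370),(150,533),(670,527)]),.051)*1000
n=np.array([.2334,.9724]);u=np.array([.9724,-.2334])
for i in range(0,8,2):
    e=w[i+1]-w[i];m=w[i:i+2,:2].mean(0);print('along',(m@u).round(1),'across',(m@n).round(1),np.hypot(*e[:2]).round(1),np.degrees(np.arctan2(e[1],e[0])).round(2))
for k,q in dict(A=[(333,55),(523,55),(523,183),(333,183)],B=[(289,232),(471,232),(471,352),(289,352)],C=[(260,400),(437,400),(437,506),(260,506)]).items():
    p=ray(d,f(q),.047)*1000;m=p.mean(0)[:2];print(k,m.round(1),'along',(m@u).round(1),'across',(m@n).round(1),np.ptp(p[:,:2]@u).round(1),np.ptp(p[:,:2]@n).round(1))
for k,m in dict(A=(520.1,286.7),B=(493.2,237.5),C=(468.6,189.5),tray=(491,235)).items(): print(k,'top',np.array(m)@u,np.array(m)@n)
E
```

```text
along 423.2 across 432.7 215.5 -13.59
along 423.1 across 380.2 215.2 -13.57
along 424.2 across 327.9 215.0 -14.11
along 432.1 across 272.8 175.7 -13.76
A [522.7 292.9] along 439.9 across 406.8 59.5 39.5
B [494.5 244.4] along 423.8 across 353.0 59.3 39.9
C [470.4 194.5] along 412.0 across 299.0 60.3 38.2
A top 438.82946000000004 400.17842
B top 424.15518000000003 346.05788
C top 411.43734 293.64104000000003
tray top 422.5994 343.1134
```

```bash
python3 - <<'E'
from h import *
go(.4945,.2433,.085,76.35)
E
```

```text
slide [ 0.186 -0.117  1.613] rot [ 0.     -0.     -0.0022]
now [0.4999 0.2265 0.214 ] yaw 75.56 t 4.25
```

```bash

python3 -m pendant '{"rotation":[[0,0,-0.002],[0,0,-0.002],[0,0,-0.002],[0,0,-0.002],[0,0,-0.002]],"slide":[[0.1,-0.06,0.2],[0.186,-0.117,0.4],[0.186,-0.117,0.6],[0.186,-0.117,0.8],[0.186,-0.117,1]],"hand":[0,0,0,0,0]}'
python3 -m pendant '{"rotation":[[0,0,0],[0,0,0],[0,0,0],[0,0,0],[0,0,0]],"slide":[[0,0,0.2],[0,0,0.4],[0,0,0.6],[0,0,0.61],[0,0,0.61]],"hand":[0,0,0,0,0]}'
python3 - <<'E'
from h import *
go(.4945,.2433,.085,76.35)
d=take('wrist','w2.png'); np.save('w2.npy',d,allow_pickle=True)
E
```

```text
time_s: 4.75
tcp_pos: [0.4947, 0.2433, 0.1334]
ee_rot: [2.471, 1.94, 0.0]
wrist_force: [0.4, 0.3, -0.8]
opening: 0.0911
grip_force: 0.0
time_s: 5.25
tcp_pos: [0.4948, 0.2433, 0.0852]
ee_rot: [2.47, 1.941, -0.0]
wrist_force: [0.8, -0.0, 0.8]
opening: 0.0914
grip_force: 0.0
slide [-0.    -0.004  0.003] rot [-0.      0.     -0.0001]
now [0.4948 0.2433 0.0852] yaw 76.31 t 5.25
```

View pics/w2.png

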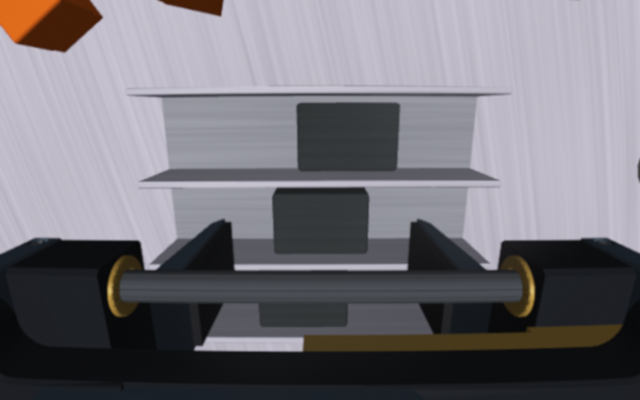

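The low wrist view shows A at (297-399, 103-170) and B's top face at (274-368, 194-253). W1's top runs at row about 92 and W2's at row about 184. The fingers at x about 230 and 412 straddle B.

```bash
python3 - <<'E'
from h import *
d=np.load('w2.npy',allow_pickle=True).item();P=cloud(d)
n=np.array([.236,.9717]);u=np.array([.9717,-.236])
for k,z,q in [('W1',.051,[(127,92),(510,93.5)]),('W2',.051,[(140,183),(500,184)]),('A',.047,[(297,103),(399,103),(399,170),(297,170)]),('B',.047,[(274,195),(368,195),(368,253),(274,253)])]:
    p=ray(d,q,z)[:,:2]*1000;m=p.mean(0);print(k,'along',(m@u).round(1),'across',(m@n).round(1),np.ptp(p@u).round(1),np.ptp(p@n).round(1),np.degrees(np.arctan2(*(p[1]-p[0])[::-1])).round(2))
for uv in[(348,136),(320,222),(221,222),(420,222),(550,200)]: print(uv,(P[uv[1],uv[0]]*1000).round(1))
t=np.array([.4948,.2433])*1000; print('tcp',t@u,t@n)
E
```

```text
W1 along 421.7 across 433.7 215.4 0.9 -13.9
W2 along 422.5 across 381.5 215.0 0.7 -13.84
A along 438.8 across 408.1 60.8 38.7 -13.55
B along 423.0 across 354.5 59.7 38.0 -13.68
(348, 136) [522.9 293.7  46.6]
(320, 222) [494.6 246.4  46.7]
(221, 222) [450.  271.4  88.4]
(420, 222) [545.8 248.6  90.1]
(550, 200) [666.3 206.1  -1.3]
tcp 423.37836000000004 353.18741
```

```bash

Z='{"rotation":[[0,0,0],[0,0,0],[0,0,0],[0,0,0],[0,0,0]],'
python3 -m pendant '{"rotation":[[0,0,0],[0,0,0],[0,0,0],[0,0,0],[0,0,0]],"slide":[[0,0,0.2],[0,0,0.4],[0,0,0.6],[0,0,0.8],[0,0,0.89]],"hand":[0,0,0,0,0]}'
python3 -m pendant '{"rotation":[[0,0,0],[0,0,0],[0,0,0],[0,0,0],[0,0,0]],"slide":[[0,-0.05,0],[0,-0.1,0],[0,-0.15,0],[0,-0.2,0],[0,-0.25,0]],"hand":[0,0,0,0,0]}'
python3 -m pendant '{"rotation":[[0,0,0],[0,0,0],[0,0,0],[0,0,0],[0,0,0]],"slide":[[0,-0.05,0],[0,-0.1,0],[0,-0.15,0],[0,-0.2,0],[0,-0.25,0]],"hand":[0,0,0,0,0]}'
python3 -m pendant '{"rotation":[[0,0,0],[0,0,0],[0,0,0],[0,0,0],[0,0,0]],"slide":[[0,-0.05,0],[0,-0.1,0],[0,-0.15,0],[0,-0.2,0],[0,-0.25,0]],"hand":[0,0,0,0,0]}'
python3 -m pendant '{"rotation":[[0,0,0],[0,0,0],[0,0,0],[0,0,0],[0,0,0]],"slide":[[0,-0.05,0],[0,-0.1,0],[0,-0.15,0],[0,-0.2,0],[0,-0.25,0]],"hand":[0,0,0,0,0]}'
```

```text
time_s: 5.8
tcp_pos: [0.4948, 0.2433, 0.0137]
ee_rot: [2.47, 1.941, -0.0]
wrist_force: [0.6, 0.7, 0.0]
opening: 0.0913
grip_force: 0.0
time_s: 6.3
tcp_pos: [0.4759, 0.2484, 0.0147]
ee_rot: [2.469, 1.941, 0.004]
wrist_force: [2.6, -0.4, 0.7]
opening: 0.0914
grip_force: 1.1
time_s: 6.8
tcp_pos: [0.4557, 0.2529, 0.014]
ee_rot: [2.47, 1.941, 0.0]
wrist_force: [2.2, -1.3, 2.0]
opening: 0.0916
grip_force: 1.2
time_s: 7.3
tcp_pos: [0.4361, 0.2575, 0.0139]
ee_rot: [2.47, 1.942, -0.0]
wrist_force: [2.5, -0.5, 2.1]
opening: 0.0913
grip_force: 1.2
time_s: 7.8
tcp_pos: [0.4166, 0.2623, 0.0139]
ee_rot: [2.47, 1.942, -0.0]
wrist_force: [2.3, 0.1, 1.3]
opening: 0.0912
grip_force: 1.2
```

```bash

python3 -m pendant '{"rotation":[[0,0,0],[0,0,0],[0,0,0],[0,0,0],[0,0,0]],"slide":[[0,0.1,0],[0,0.19,0],[0,0.19,-0.2],[0,0.19,-0.5],[0,0.19,-0.89]],"hand":[0,0,0,0,0]}'
python3 -m pendant '{"rotation":[[0,0,0],[0,0,0],[0,0,0],[0,0,0],[0,0,0]],"slide":[[0.1,0.2,0],[0.3,0.4,0],[0.5,0.6,0],[0.675,0.8,0],[0.675,1,0]],"hand":[0,0,0,0,0]}'
python3 - <<'E'
from h import *
u=np.array([.9717,-.236]);n=np.array([.236,.9717]);p=439*u+407.3*n
go(p[0]/1000,p[1]/1000,.014,76.25)
E
```

```text
time_s: 8.3
tcp_pos: [0.431, 0.2577, 0.0845]
ee_rot: [-2.47, -1.94, 0.007]
wrist_force: [0.8, 0.0, 0.3]
opening: 0.0911
grip_force: 0.0
time_s: 8.8
tcp_pos: [0.5235, 0.293, 0.0846]
ee_rot: [-2.469, -1.942, 0.0]
wrist_force: [-0.7, -0.1, 0.0]
opening: 0.0908
grip_force: 0.0
slide [-0.012 -0.007  0.882] rot [-0.0001 -0.      0.0004]
now [0.5235 0.293  0.0846] yaw 76.39 t 8.8
```

```bash

python3 -m pendant '{"rotation":[[0,0,0],[0,0,0],[0,0,0],[0,0,0],[0,0,0]],"slide":[[-0.01,0,0.2],[-0.01,0,0.4],[-0.01,0,0.6],[-0.01,0,0.8],[-0.01,0,0.88]],"hand":[0,0,0,0,0]}'
python3 -m pendant '{"rotation":[[0,0,0],[0,0,0],[0,0,0],[0,0,0],[0,0,0]],"slide":[[0,-0.05,0],[0,-0.1,0],[0,-0.15,0],[0,-0.2,0],[0,-0.25,0]],"hand":[0,0,0,0,0]}'
python3 -m pendant '{"rotation":[[0,0,0],[0,0,0],[0,0,0],[0,0,0],[0,0,0]],"slide":[[0,-0.05,0],[0,-0.1,0],[0,-0.15,0],[0,-0.2,0],[0,-0.25,0]],"hand":[0,0,0,0,0]}'
python3 -m pendant '{"rotation":[[0,0,0],[0,0,0],[0,0,0],[0,0,0],[0,0,0]],"slide":[[0,-0.05,0],[0,-0.1,0],[0,-0.15,0],[0,-0.2,0],[0,-0.25,0]],"hand":[0,0,0,0,0]}'
python3 -m pendant '{"rotation":[[0,0,0],[0,0,0],[0,0,0],[0,0,0],[0,0,0]],"slide":[[0,-0.05,0],[0,-0.1,0],[0,-0.15,0],[0,-0.2,0],[0,-0.25,0]],"hand":[0,0,0,0,0]}'
python3 -m pendant '{"rotation":[[0,0,0],[0,0,0],[0,0,0],[0,0,0],[0,0,0]],"slide":[[0,0.1,0],[0,0.19,0],[0,0.19,-0.2],[0,0.19,-0.5],[0,0.19,-0.89]],"hand":[0,0,0,0,0]}'
python3 - <<'E'
from h import *
u=np.array([.9717,-.236]);n=np.array([.236,.9717]);p=411.8*u+299.3*n
go(p[0]/1000,p[1]/1000,.0846,76.25)
E
```

```text
time_s: 9.3
tcp_pos: [0.5211, 0.2898, 0.0128]
ee_rot: [-2.47, -1.94, 0.007]
wrist_force: [0.1, -0.5, -0.2]
opening: 0.0912
grip_force: 0.0
time_s: 9.8
tcp_pos: [0.5037, 0.2965, 0.0156]
ee_rot: [2.468, 1.941, 0.005]
wrist_force: [3.9, -1.2, -0.1]
opening: 0.0913
grip_force: 1.9
time_s: 10.3
tcp_pos: [0.4843, 0.3014, 0.0155]
ee_rot: [2.469, 1.941, 0.005]
wrist_force: [5.3, -1.3, 2.3]
opening: 0.0911
grip_force: 2.7
time_s: 10.8
tcp_pos: [0.4649, 0.3061, 0.0155]
ee_rot: [2.469, 1.941, 0.005]
wrist_force: [5.9, -0.3, 1.5]
opening: 0.0911
grip_force: 2.7
time_s: 11.3
tcp_pos: [0.4454, 0.3109, 0.0155]
ee_rot: [2.469, 1.941, 0.005]
wrist_force: [5.9, -1.0, 2.2]
opening: 0.091
grip_force: 2.7
time_s: 11.8
tcp_pos: [0.4579, 0.3057, 0.0851]
ee_rot: [-2.47, -1.94, 0.008]
wrist_force: [0.4, 0.3, -0.2]
opening: 0.0911
grip_force: 0.0
slide [-1.323  0.488  0.009] rot [-0.0007  0.0006  0.0001]
now [0.4579 0.3057 0.0851] yaw 76.3 t 11.8
```

```bash

python3 -m pendant '{"rotation":[[0,0,0],[0,0,0],[0,0,0],[0,0,0],[0,0,0]],"slide":[[-0.2,0.1,0],[-0.4,0.2,0],[-0.6,0.3,0],[-0.8,0.4,0],[-1,0.49,0]],"hand":[0,0,0,0,0]}'
python3 -m pendant '{"rotation":[[0,0,0],[0,0,0],[0,0,0],[0,0,0],[0,0,0]],"slide":[[-0.2,0,0],[-0.32,0,0.1],[-0.32,0,0.4],[-0.32,0,0.7],[-0.32,0,0.88]],"hand":[0,0,0,0,0]}'
python3 -m pendant '{"rotation":[[0,0,0],[0,0,0],[0,0,0],[0,0,0],[0,0,0]],"slide":[[0,0.05,0],[0,0.1,0],[0,0.15,0],[0,0.2,0],[0,0.25,0]],"hand":[0,0,0,0,0]}'
python3 -m pendant '{"rotation":[[0,0,0],[0,0,0],[0,0,0],[0,0,0],[0,0,0]],"slide":[[0,0.05,0],[0,0.1,0],[0,0.15,0],[0,0.2,0],[0,0.25,0]],"hand":[0,0,0,0,0]}'
python3 -m pendant '{"rotation":[[0,0,0],[0,0,0],[0,0,0],[0,0,0],[0,0,0]],"slide":[[0,0.05,0],[0,0.1,0],[0,0.15,0],[0,0.2,0],[0,0.25,0]],"hand":[0,0,0,0,0]}'
python3 -m pendant '{"rotation":[[0,0,0],[0,0,0],[0,0,0],[0,0,0],[0,0,0]],"slide":[[0,0.05,0],[0,0.1,0],[0,0.15,0],[0,0.2,0],[0,0.25,0]],"hand":[0,0,0,0,0]}'
python3 -m pendant '{"rotation":[[0,0,0],[0,0,0],[0,0,0],[0,0,0],[0,0,0]],"slide":[[0,-0.1,0],[0,-0.19,0],[0,-0.19,-0.2],[0,-0.19,-0.5],[0,-0.19,-0.89]],"hand":[0,0,0,0,0]}'
python3 - <<'E'
from h import *
u=np.array([.9717,-.236]);n=np.array([.236,.9717]);p=359*u+353*n
go(p[0]/1000,p[1]/1000,.0846,76.25)
E
```

```text
time_s: 12.3
tcp_pos: [0.4781, 0.2187, 0.0855]
ee_rot: [-2.47, -1.94, 0.003]
wrist_force: [1.0, -0.0, -1.1]
opening: 0.0912
grip_force: 0.0
time_s: 12.8
tcp_pos: [0.4705, 0.1942, 0.0135]
ee_rot: [-2.469, -1.94, 0.005]
wrist_force: [-0.9, -0.3, -0.0]
opening: 0.0912
grip_force: 0.0
time_s: 13.3
tcp_pos: [0.4896, 0.1903, 0.016]
ee_rot: [-2.469, -1.938, 0.006]
wrist_force: [-7.9, 2.8, 5.8]
opening: 0.0913
grip_force: 4.0
time_s: 13.8
tcp_pos: [0.5082, 0.1853, 0.016]
ee_rot: [-2.468, -1.938, 0.008]
wrist_force: [-7.4, 1.8, 4.8]
opening: 0.0913
grip_force: 3.9
time_s: 14.3
tcp_pos: [0.5277, 0.1806, 0.016]
ee_rot: [-2.468, -1.938, 0.008]
wrist_force: [-9.1, 2.2, 5.2]
opening: 0.091
grip_force: 3.8
time_s: 14.8
tcp_pos: [0.5471, 0.176, 0.016]
ee_rot: [-2.468, -1.938, 0.008]
wrist_force: [-7.3, 1.3, 5.4]
opening: 0.091
grip_force: 3.7
time_s: 15.3
tcp_pos: [0.534, 0.1794, 0.0867]
ee_rot: [-2.469, -1.942, 0.003]
wrist_force: [0.9, 0.3, 0.2]
opening: 0.0912
grip_force: 0.0
slide [ 0.658 -1.47   0.027] rot [-0.0003  0.0002  0.0003]
now [0.534  0.1794 0.0867] yaw 76.37 t 15.3
```

C drags about 8 N, A about 5.5 N and B about 2.4 N. Even allowing for the small vertical load, B in the middle lane is clearly lowest, so B is the glazed one. I'll grip B by its ends.

```bash

python3 -m pendant '{"rotation":[[0,0,0],[0,0,0],[0,0,0],[0,0,0],[0,0,0]],"slide":[[0.15,-0.2,0],[0.3,-0.4,0],[0.45,-0.6,0],[0.6,-0.8,0],[0.66,-1,0]],"hand":[0,0,0,0,0]}'
python3 -m pendant '{"rotation":[[0,0,0],[0,0,0],[0,0,0],[0,0,0],[0,0,0]],"slide":[[0,-0.2,0],[0,-0.4,0],[0,-0.47,0.3],[0,-0.47,0.6],[0,-0.47,0.9]],"hand":[0,0,0,0,0]}'
python3 -m pendant '{"rotation":[[0,0,0],[0,0,0],[0,0,0],[0,0,0],[0,0,0]],"slide":[[0,0,0],[0,0,0],[0,0,0],[0,0,0],[0,0,0]],"hand":[0.3,0.5,0.7,0.8,1]}' 30
python3 -m pendant '{"rotation":[[0,0,0],[0,0,0],[0,0,0],[0,0,0],[0,0,0]],"slide":[[0,0,0],[0,0,0],[0,0,0],[0,0,0],[0,0,0]],"hand":[1,1,1,1,1]}'
python3 -c "
from h import *
s=arm.observe();print(s['joint_positions'])"
```

```text
time_s: 15.8
tcp_pos: [0.4694, 0.2508, 0.087]
ee_rot: [2.469, 1.942, 0.002]
wrist_force: [-0.4, 0.6, 0.0]
opening: 0.0917
grip_force: 0.0
time_s: 16.3
tcp_pos: [0.4325, 0.2584, 0.0144]
ee_rot: [2.469, 1.942, 0.001]
wrist_force: [-0.5, 0.6, -0.0]
opening: 0.0912
grip_force: 0.0
time_s: 16.8
tcp_pos: [0.4335, 0.2589, 0.0158]
ee_rot: [-2.47, -1.941, -0.002]
wrist_force: [-2.0, 0.0, 6.0]
opening: 0.0602
grip_force: 30.0
time_s: 17.3
tcp_pos: [0.4335, 0.2589, 0.0158]
ee_rot: [-2.47, -1.941, -0.002]
wrist_force: [-3.0, -0.7, 6.6]
opening: 0.06
grip_force: 30.0
[5.15394901e-01 4.27024028e-01 1.98438691e+00 4.59461371e-04
 7.29216030e-01 7.53895494e-01]
```

```bash

python3 -m pendant '{"rotation":[[0,0,0],[0,0,0],[0,0,0],[0,0,0],[0,0,0]],"slide":[[0,0,-0.15],[0,0,-0.35],[0,0,-0.6],[0,0,-0.8],[0,0,-1]],"hand":[1,1,1,1,1]}'
python3 -m pendant '{"rotation":[[0,0,0],[0,0,0],[0,0,0],[0,0,0],[0,0,0]],"slide":[[0,0,-0.1],[0,0,-0.2],[0,0,-0.3],[0,0,-0.4],[0,0,-0.4]],"hand":[1,1,1,1,1]}'
python3 - <<'E'
from h import *
go(.5,-.06,.1275,76.25)
d=take('top','t2.png');P=cloud(d);m=(np.abs(P[...,0]-.5)<.13)&(np.abs(P[...,1]+.06)<.1)&(P[...,2]>.02)
q=P[m];print(m.sum(),q.min(0) if m.any() else '',q.max(0) if m.any() else '')
E
```

```text
time_s: 17.8
tcp_pos: [0.433, 0.2582, 0.0954]
ee_rot: [2.469, 1.942, -0.001]
wrist_force: [0.8, 0.6, -5.6]
opening: 0.0603
grip_force: 30.0
time_s: 18.3
tcp_pos: [0.434, 0.259, 0.1276]
ee_rot: [2.469, 1.941, 0.003]
wrist_force: [0.5, 0.9, -5.0]
opening: 0.0601
grip_force: 30.0
slide [-3.679e+00  1.743e+00 -1.000e-03] rot [ 0.0002 -0.0002  0.0003]
now [0.434  0.259  0.1276] yaw 76.34 t 18.3
1240 [ 0.3715287  -0.02808823  0.03000878] [0.5684973  0.03827929 1.49073529]
```

View pics/t2.png

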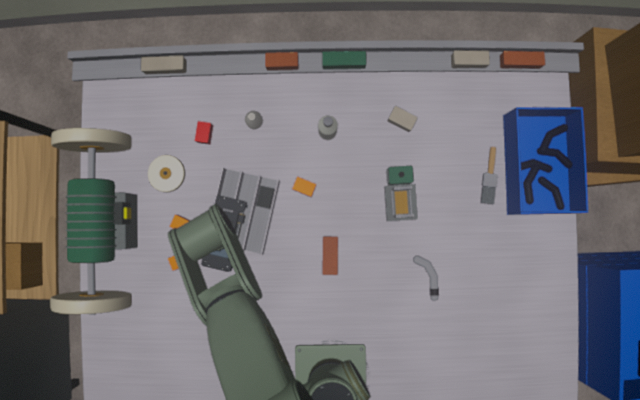

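The view shows A and C slid in the tray, with B held under the hand at (225,240). The bench around (345,205) is empty, so I'll set B down there to regrip it.

```bash

python3 -m pendant '{"rotation":[[0,0,0],[0,0,0],[0,0,0],[0,0,0],[0,0,0]],"slide":[[-0.12,0.06,0],[-0.3,0.14,0],[-0.5,0.24,0],[-0.72,0.34,0],[-0.92,0.436,0]],"hand":[1,1,1,1,1]}'
python3 -m pendant '{"rotation":[[0,0,0],[0,0,0],[0,0,0],[0,0,0],[0,0,0]],"slide":[[-0.18,0.087,0],[-0.37,0.174,0],[-0.55,0.26,0],[-0.74,0.35,0],[-0.92,0.436,0]],"hand":[1,1,1,1,1]}'
python3 -m pendant '{"rotation":[[0,0,0],[0,0,0],[0,0,0],[0,0,0],[0,0,0]],"slide":[[-0.18,0.087,0],[-0.37,0.174,0],[-0.55,0.26,0],[-0.74,0.35,0],[-0.92,0.436,0]],"hand":[1,1,1,1,1]}'
python3 -m pendant '{"rotation":[[0,0,0],[0,0,0],[0,0,0],[0,0,0],[0,0,0]],"slide":[[-0.2,0.1,0],[-0.42,0.2,0],[-0.65,0.3,0],[-0.83,0.39,0],[-0.92,0.436,0]],"hand":[1,1,1,1,1]}'
python3 -m pendant '{"rotation":[[0,0,0],[0,0,0],[0,0,0],[0,0,0],[0,0,0]],"slide":[[0,0,0.2],[0,0,0.4],[0,0,0.6],[0,0,0.8],[0,0,1]],"hand":[1,1,1,1,1]}'
python3 -m pendant '{"rotation":[[0,0,0],[0,0,0],[0,0,0],[0,0,0],[0,0,0]],"slide":[[0,0,0.1],[0,0,0.2],[0,0,0.3],[0,0,0.36],[0,0,0.4]],"hand":[1,1,1,1,1]}'
```

```text
time_s: 18.85
tcp_pos: [0.4495, 0.1772, 0.1261]
ee_rot: [2.47, 1.942, -0.003]
wrist_force: [0.5, -0.6, -6.5]
opening: 0.0598
grip_force: 30.0
time_s: 19.35
tcp_pos: [0.466, 0.0975, 0.1262]
ee_rot: [-2.47, -1.941, 0.002]
wrist_force: [-0.3, -1.2, -6.1]
opening: 0.06
grip_force: 30.0
time_s: 19.85
tcp_pos: [0.4823, 0.0179, 0.1262]
ee_rot: [-2.47, -1.941, 0.002]
wrist_force: [0.0, 0.1, -5.4]
opening: 0.06
grip_force: 30.0
time_s: 20.35
tcp_pos: [0.4991, -0.0622, 0.1262]
ee_rot: [-2.471, -1.94, 0.002]
wrist_force: [0.6, 0.0, -6.0]
opening: 0.0602
grip_force: 30.0
time_s: 20.85
tcp_pos: [0.499, -0.0604, 0.0459]
ee_rot: [-2.469, -1.941, 0.001]
wrist_force: [-1.2, 0.6, -6.0]
opening: 0.0602
grip_force: 30.0
time_s: 21.35
tcp_pos: [0.4995, -0.0604, 0.0145]
ee_rot: [2.47, 1.942, 0.0]
wrist_force: [-0.4, -0.7, -6.0]
opening: 0.0599
grip_force: 30.0
```

```bash

python3 -m pendant '{"rotation":[[0,0,0],[0,0,0],[0,0,0],[0,0,0],[0,0,0]],"slide":[[0,0,0.01],[0,0,0.025],[0,0,0.025],[0,0,0.025],[0,0,0.025]],"hand":[1,1,1,0.5,0]}'
python3 -m pendant '{"rotation":[[0,0,0],[0,0,0],[0,0,0],[0,0,0],[0,0,0]],"slide":[[0,0,0],[0,0,0],[0,0,-0.3],[0,0,-0.65],[0,0,-1]],"hand":[0,0,0,0,0]}'
python3 -m pendant '{"rotation":[[0,0,0.023],[0,0,0.046],[0,0,0.069],[0,0,0.092],[0,0,0.115]],"slide":[[0,0,-0.3],[0,0,-0.6],[0,0,-0.8],[0,0,-0.8],[0,0,-0.8]],"hand":[0,0,0,0,0]}'
python3 -m pendant '{"rotation":[[0,0,0.023],[0,0,0.046],[0,0,0.069],[0,0,0.092],[0,0,0.115]],"slide":[[0,0,0],[0,0,0],[0,0,0],[0,0,0],[0,0,0]],"hand":[0,0,0,0,0]}'
python3 -m pendant '{"rotation":[[0,0,0.02],[0,0,0.02],[0,0,0.02],[0,0,0.02],[0,0,0.02]],"slide":[[0,0,0],[0,0,0],[0,0,0],[0,0,0],[0,0,0]],"hand":[0,0,0,0,0]}'
python3 - <<'E'
from h import *
go(.4995,-.0604,.095,-13.7)
d=take('wrist','w3.png'); np.save('w3.npy',d,allow_pickle=True)
P=cloud(d);m=(np.abs(P[...,2]-.044)<.006)&(np.abs(P[...,0]-.4995)<.06)&(np.abs(P[...,1]+.06)<.06)
v,u=np.nonzero(m)
if len(u): print(u.min(),u.max(),v.min(),v.max(),cv2.minAreaRect(P[m][:,:2].astype(np.float32)*1000),np.median(P[m],0))
E
```

```text
time_s: 21.85
tcp_pos: [0.5002, -0.0605, 0.0135]
ee_rot: [2.469, 1.941, 0.002]
wrist_force: [0.3, 0.7, 0.6]
opening: 0.0655
grip_force: 0.0
time_s: 22.35
tcp_pos: [0.4995, -0.0604, 0.0939]
ee_rot: [2.47, 1.941, 0.0]
wrist_force: [0.3, -0.1, 0.1]
opening: 0.0914
grip_force: 0.0
time_s: 22.85
tcp_pos: [0.4999, -0.0605, 0.1579]
ee_rot: [2.998, 0.934, 0.004]
wrist_force: [-0.5, 0.1, -1.3]
opening: 0.091
grip_force: 0.0
time_s: 23.35
tcp_pos: [0.4996, -0.0604, 0.1571]
ee_rot: [3.136, -0.186, 0.001]
wrist_force: [0.4, -0.2, 0.4]
opening: 0.0913
grip_force: 0.0
time_s: 23.85
tcp_pos: [0.4995, -0.0604, 0.1568]
ee_rot: [3.119, -0.372, 0.0]
wrist_force: [0.3, -0.1, 0.5]
opening: 0.0911
grip_force: 0.0
slide [0.    0.    0.773] rot [ 0.     -0.      0.0003]
now [ 0.4995 -0.0604  0.1568] yaw -13.6 t 23.85
296 344 161 231 ((498.7015075683594, -60.777915954589844), (39.99890899658203, 60.34320068359375), 76.43609619140625) [ 0.50025718 -0.06117735  0.04259351]
```

View pics/w3.png

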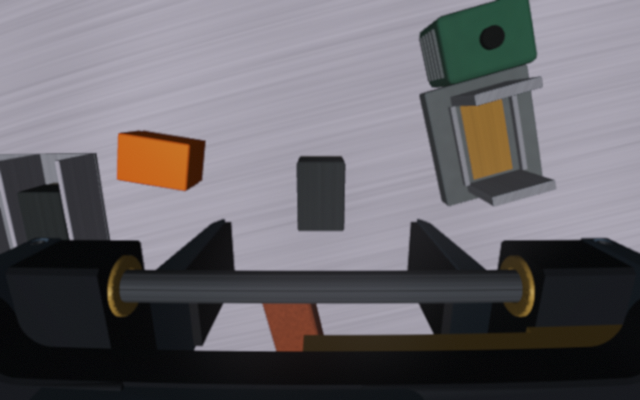

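The view shows the block upright and centred at (296-344, 157-231), square to the fingers. The dresser's ochre pocket floor is at (488,140), with the cheeks at (505,88) and (512,190).

```bash

python3 -m pendant '{"rotation":[[0,0,0],[0,0,0],[0,0,0],[0,0,0],[0,0,0]],"slide":[[0,0,0.2],[0,0,0.4],[0,0,0.6],[0,0,0.8],[0,0,1]],"hand":[0,0,0,0,0]}'
python3 -m pendant '{"rotation":[[0,0,0],[0,0,0],[0,0,0],[0,0,0],[0,0,0]],"slide":[[0,0,0.2],[0,0,0.4],[0,0,0.6],[0,0,0.74],[0,0,0.785]],"hand":[0,0,0,0,0]}'
python3 -m pendant '{"rotation":[[0,0,0],[0,0,0],[0,0,0],[0,0,0],[0,0,0]],"slide":[[0,0,0],[0,0,0],[0,0,0],[0,0,0],[0,0,0]],"hand":[0.5,0.7,0.85,1,1]}' 30
python3 -m pendant '{"rotation":[[0,0,0],[0,0,0],[0,0,0],[0,0,0],[0,0,0]],"slide":[[0,0,0],[0,0,0],[0,0,-0.3],[0,0,-0.6],[0,0,-1]],"hand":[1,1,1,1,1]}'
python3 - <<'E'
from h import *
d=np.load('w3.npy',allow_pickle=True).item();P=cloud(d)
win=np.zeros(P.shape[:2],bool);win[60:215,410:570]=1
def rect(m,n):
    q=P[m];r=cv2.minAreaRect(q[:,:2].astype(np.float32)*1000);print(n,m.sum(),np.round(r[0],1),np.round(r[1],1),round(r[2],1),np.median(q[:,2]).round(4))
hsv=cv2.cvtColor(d['img'],cv2.COLOR_RGB2HSV)
rect(win&cv2.inRange(hsv,(10,110,60),(28,255,255)).astype(bool),'floor')
gr=win&(hsv[...,1]<70)
m=(gr&(P[...,2]>.062)&(P[...,2]<.078)).astype(np.uint8)
n,l,s,c=cv2.connectedComponentsWithStats(m)
for i in range(1,n):
    if s[i,4]>60: rect(l==i,('cheek',c[i].round()))
rect(gr&(P[...,2]>.015)&(P[...,2]<.03),'base')
w2=np.zeros_like(win);w2[0:95,410:545]=1
rect(w2&cv2.inRange(hsv,(60,80,30),(90,255,255)).astype(bool)&(P[...,2]>.05),'green')
E
```

```text
time_s: 24.4
tcp_pos: [0.4995, -0.0604, 0.0762]
ee_rot: [3.119, -0.372, 0.0]
wrist_force: [-0.2, 0.5, -0.2]
opening: 0.0912
grip_force: 0.0
time_s: 24.9
tcp_pos: [0.4988, -0.0603, 0.0129]
ee_rot: [3.119, -0.373, -0.003]
wrist_force: [-0.2, 0.5, 0.6]
opening: 0.0911
grip_force: 0.0
time_s: 25.4
tcp_pos: [0.4997, -0.0605, 0.0143]
ee_rot: [3.119, -0.374, 0.001]
wrist_force: [-0.4, -0.1, 0.9]
opening: 0.0537
grip_force: 0.0
time_s: 25.9
tcp_pos: [0.4973, -0.0601, 0.0927]
ee_rot: [-3.119, 0.373, 0.009]
wrist_force: [0.3, -0.8, -6.5]
opening: 0.0397
grip_force: 30.0
floor 2913 [ 520.2 -153.6] [167.3  67.3] 79.4 0.019
('cheek', array([507.,  91.])) 867 [ 550.1 -210.7] [ 8.7 51. ] 2.6 0.0686
('cheek', array([522., 192.])) 856 [ 472.4 -214.3] [ 9.4 50.6] 3.6 0.0685
base 7247 [ 523.  -211.8] [129.2  90.6] 2.4 0.0189
green 5745 [ 586.6 -159.4] [ 48.3 165.4] 2.6 0.0536
```

```bash
python3 - <<'E'
from h import *
go(.5112,-.2125,.125,2.7)
E
```

```text
slide [ 0.617  1.811 -0.406] rot [-0.      0.0009 -0.0454]
now [ 0.4973 -0.0601  0.0927] yaw -13.66 t 25.9
```

```bash

python3 -m pendant '{"rotation":[[0,0,0],[0,0,0],[0,0,0],[0,0,0],[0,0,0]],"slide":[[0,0,-0.2],[0,0.1,-0.4],[0.1,0.3,-0.41],[0.2,0.6,-0.41],[0.3,0.9,-0.41]],"hand":[1,1,1,1,1]}'
python3 -m pendant '{"rotation":[[0,0,-0.01],[0,0,-0.02],[0,0,-0.03],[0,0,-0.04],[0,0,-0.045]],"slide":[[0.1,0.3,0],[0.2,0.6,0],[0.3,0.85,0],[0.3,0.91,0],[0.3,0.91,0]],"hand":[1,1,1,1,1]}'
python3 - <<'E'
from h import *
go(.5112,-.2125,.125,2.7)
d=take('wrist','w4.png'); np.save('w4.npy',d,allow_pickle=True)
go(.5112,-.2125,.125,2.7)
P=cloud(d)
hsv=cv2.cvtColor(d['img'],cv2.COLOR_RGB2HSV)
gr=(hsv[...,1]<70)&(abs(P[...,0]-.511)<.06)&(abs(P[...,1]+.2125)<.06)&(P[...,2]>.062)&(P[...,2]<.075)
n,l,s,c=cv2.connectedComponentsWithStats(gr.astype(np.uint8))
for i in range(1,n):
    if s[i,4]>60:
        q=P[l==i];r=cv2.minAreaRect(q[:,:2].astype(np.float32)*1000);print(c[i].round(),s[i,4],np.round(r[0],1),np.round(r[1],1),round(r[2],1),np.median(q[:,2]))
E
```

```text
time_s: 26.4
tcp_pos: [0.5047, -0.1362, 0.1257]
ee_rot: [-3.119, 0.372, 0.004]
wrist_force: [0.3, 0.1, -6.8]
opening: 0.0398
grip_force: 30.0
time_s: 26.9
tcp_pos: [0.5106, -0.2131, 0.1251]
ee_rot: [-3.14, -0.07, 0.005]
wrist_force: [0.6, -0.1, -7.1]
opening: 0.0399
grip_force: 30.0
slide [ 0.008 -0.007  0.001] rot [-0.0002  0.0005 -0.0004]
now [ 0.5106 -0.2131  0.1251] yaw 2.55 t 26.9
slide [ 0.008 -0.     0.001] rot [-0.0003  0.0005 -0.0003]
now [ 0.5105 -0.2125  0.1251] yaw 2.6 t 26.95
[319. 158.] 1023 [ 549.8 -211. ] [ 8.2 49.8] 2.6 0.06854804088514911
```

View pics/w4.png

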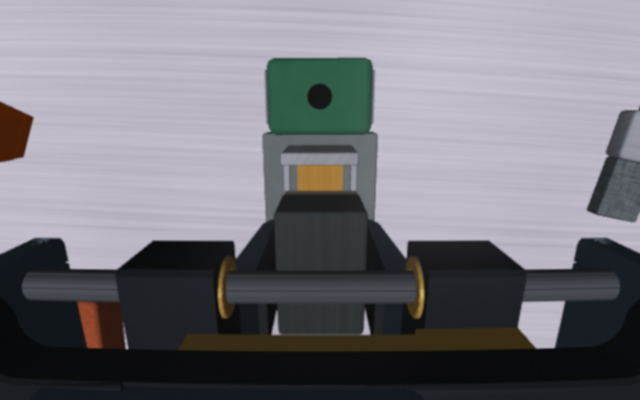

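The view shows the held block at column 321, in line with the pocket floor (320,178) and the +x cheek (319,158). The cheek measures (549.8, -211.0), which agrees with the plan, so I'll lower it.

```bash

python3 -m pendant '{"rotation":[[0,0,0],[0,0,0],[0,0,0],[0,0,0],[0,0,0]],"slide":[[0.005,0,0.15],[0.005,0,0.3],[0.005,0,0.5],[0.005,0,0.7],[0.005,0,0.9]],"hand":[1,1,1,1,1]}'
python3 -m pendant '{"rotation":[[0,0,0],[0,0,0],[0,0,0],[0,0,0],[0,0,0]],"slide":[[0,0,0.05],[0,0,0.1],[0,0,0.15],[0,0,0.19],[0,0,0.21]],"hand":[1,1,1,1,1]}'
python3 -m pendant '{"rotation":[[0,0,0],[0,0,0],[0,0,0],[0,0,0],[0,0,0]],"slide":[[0,0,0.01],[0,0,0.02],[0,0,0.025],[0,0,0.025],[0,0,0.025]],"hand":[1,1,1,1,1]}'
```

```text
time_s: 27.45
tcp_pos: [0.5114, -0.2117, 0.0527]
ee_rot: [-3.14, -0.07, 0.003]
wrist_force: [0.4, -0.0, -6.6]
opening: 0.04
grip_force: 30.0
time_s: 27.95
tcp_pos: [0.5124, -0.2125, 0.038]
ee_rot: [3.141, 0.07, 0.001]
wrist_force: [-0.4, 0.1, -4.8]
opening: 0.0395
grip_force: 30.0
time_s: 28.45
tcp_pos: [0.5124, -0.2124, 0.0361]
ee_rot: [3.141, 0.07, 0.0]
wrist_force: [0.1, 0.8, -5.7]
opening: 0.0395
grip_force: 30.0
```

```bash

python3 -m pendant '{"rotation":[[0,0,0],[0,0,0],[0,0,0],[0,0,0],[0,0,0]],"slide":[[-0.01,0,0.01],[-0.01,0,0.02],[-0.01,0,0.02],[-0.01,0,0.02],[-0.01,0,0.02]],"hand":[1,1,1,1,1]}'
python3 -m pendant '{"rotation":[[0,0,0],[0,0,0],[0,0,0],[0,0,0],[0,0,0]],"slide":[[0,0,0.01],[0,0,0.01],[0,0,0.01],[0,0,0.01],[0,0,0.01]],"hand":[1,1,1,1,1]}'
```

```text
time_s: 28.95
tcp_pos: [0.5115, -0.2125, 0.0344]
ee_rot: [3.141, 0.07, 0.0]
wrist_force: [0.0, -0.1, -6.1]
opening: 0.0394
grip_force: 30.0
time_s: 29.45
tcp_pos: [0.5117, -0.2125, 0.0341]
ee_rot: [3.14, 0.07, 0.001]
wrist_force: [-0.9, -0.1, 3.9]
opening: 0.0396
grip_force: 30.0
```

Contact: the wrist force went from -6 N to +4 N at the expected height. Now I'll release slowly and rise.

```bash

python3 -m pendant '{"rotation":[[0,0,0],[0,0,0],[0,0,0],[0,0,0],[0,0,0]],"slide":[[0,0,0],[0,0,0],[0,0,0],[0,0,0],[0,0,0]],"hand":[0.5,0.4,0.3,0.2,0.1]}'
python3 -m pendant '{"rotation":[[0,0,0],[0,0,0],[0,0,0],[0,0,0],[0,0,0]],"slide":[[0,0,0],[0,0,-0.1],[0,0,-0.3],[0,0,-0.6],[0,0,-1]],"hand":[0,0,0,0,0]}'
python3 -m pendant '{"rotation":[[0,0,0],[0,0,0],[0,0,0],[0,0,0],[0,0,0]],"slide":[[-0.1,0,-0.2],[-0.3,0,-0.4],[-0.5,0,-0.6],[-0.8,0,-0.8],[-1,0,-0.9]],"hand":[0,0,0,0,0]}'
python3 - <<'E'
from h import *
d=take('wrist','w5.png');P=cloud(d);t=take('top','t5.png')
m=(abs(P[...,0]-.511)<.028)&(abs(P[...,1]+.2125)<.022)&(P[...,2]>.05)&(P[...,2]<.075)
q=P[m];print(m.sum(),cv2.minAreaRect(q[:,:2].astype(np.float32)*1000),np.percentile(q[:,2],[5,50,95]))
cv2.imwrite('pics/f.png',np.hstack([cv2.resize(d['img'][:,:,::-1],(480,400)),cv2.resize(t['img'][160:265,200:284,::-1],(320,400))]))
E
```

```text
time_s: 29.95
tcp_pos: [0.5116, -0.2125, 0.0335]
ee_rot: [3.141, 0.07, 0.0]
wrist_force: [0.5, -1.1, 0.2]
opening: 0.0748
grip_force: 0.0
time_s: 30.45
tcp_pos: [0.5107, -0.2121, 0.1139]
ee_rot: [-3.14, -0.07, 0.004]
wrist_force: [-0.4, -0.3, 0.7]
opening: 0.0912
grip_force: 0.0
time_s: 30.95
tcp_pos: [0.4308, -0.2162, 0.1873]
ee_rot: [3.14, 0.07, 0.003]
wrist_force: [-0.0, 0.2, -0.1]
opening: 0.0912
grip_force: 0.0
3566 ((510.79351806640625, -212.85308837890625), (56.654083251953125, 40.5271110534668), 1.767844796180725) [0.0613193  0.06261572 0.06383013]
```

View pics/f.png

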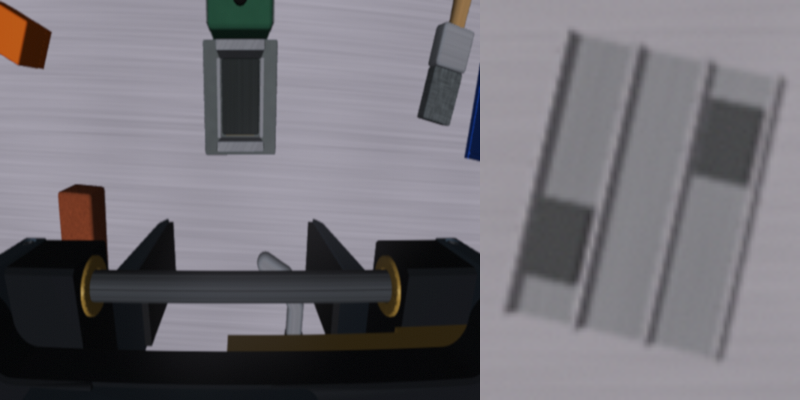

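The left panel shows the block seated level in the pocket at (240,95), centred within 1 mm, with its top at about 63-64 mm. The right panel shows both sound blocks still in their lanes at (560,240) and (730,140).

```bash
python3 -c "
from rig import arm
print(arm.job_done())"
```

```text
the job is handed in; nothing more can be done
None
```

I slid all three blocks about 6 cm and lowered the middle-lane block, which dragged least (about 2.4 N against 5.5 and 8 N), into the dresser's pocket without dropping it. The sound blocks are still in their lanes; I handed the job in at about 31 s and got no verdict back.

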